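# Tip the dried-out markers from the divided scale tray

### The job

The blue divided tray on the bench scale has three dried-out felt markers in one half and a carton of vials with its label roll in the other. Lift the tray by its handle, turn it so that only the markers' half faces down and tip the three markers out into the dark grey waste bin, keeping the carton and the label roll in their half. Then set the tray back on the scale's round pan, seated level inside the pan's rim, so that the kit can be weighed, and leave the other things on the table where they are.

Things in the scene. Friction and masses are not known exactly. Their poses are not given: they have to be found in the camera images.
- tray: loose blue tray, 206 mm wide (x), 184 long (y), 0.7 kg loaded. Origin: centre under its round foot (116 mm across, 8 high), z up. A divider along y at x = 0, top 57 mm up, makes two open halves: flat floors 11 mm up out to x = +-66 mm, then pour lips rising at 20 degrees. End walls at y = +-90 mm, up to 52 high. Markers always start at negative x, carton and labels at positive x.
- tray_grip (a point): centre of the tray's handle, 102 mm above the tray's origin, axes as the tray's: a straight bar along y over the divider, 30 mm wide (x), 18 high, 192 long, black rubber in the middle. Take it from above across the 30 mm. Below it is open down to the load's tops, 61 mm above the origin.
- tray_lip_markers (a point): middle of the edge of the markers' pour lip (tray x = -100 mm, 23 mm above the tray's origin), axes as the tray's. The tray is slippery inside: things slide on its floor from a tilt of 10 to 15 degrees and over the lip from 30 to 35; about 50 degrees empties a half well.
- scale: fixed bench scale, about 180 x 176 mm, grey, with a round steel pan. Origin: on the table under the pan's centre, z up. The pan's face is 60 mm up; its rim, 5 mm high and sloping inwards, leaves a seat 128 mm across for the tray's 116 mm foot, turned any way. Seated, the tray's origin is 60 mm above the scale's.
- bin: dark grey waste bin, fixed, open: 180 mm (its x) by 210 (its y) at the rim, 64 mm high; thin walls slope in to a floor of 161 x 191 mm, 4 mm up. Origin: centre of its underside, z up. Beware: a 133 mm high carton stands just beyond it (front wall from world x, y 0.60, 0.05 to 0.68, -0.27), a 310 mm high tote to its left (near corner 0.53, 0.18); nothing high on its right or towards the robot.
- marker_red: white felt marker with a red cap, 136 mm long (its y), 18 mm wide, 17 mm high, 18 g; origin at the centre of its underside. Starts lying along the tray's y.
- marker_blue: the same with a blue cap.
- marker_black: the same with a black cap.
- carton: white and blue folding carton of vials, 50 mm wide (its x), 106 mm long (its y), 43 mm high, 87 g; origin at the centre of its underside. Must stay in the tray.
- labels: white roll of labels standing on its end, 63 mm in diameter, 50 mm high; origin at the centre of its underside. Must stay in the tray.
- clear_tape: bystander: roll of white tape lying flat, 92 mm in diameter, 36 mm high, on the left; origin under its centre.
- tape_measure: bystander: yellow tape measure, 67 mm long, 61 mm high, on the left; origin under its centre.

How it is judged:
By the outcome, as a careful person would: the job done as asked, in the order asked, and still so for the second after the job is handed in, with the robot touching nothing.
It also fails if it takes over 56 s, if anything falls off the work surface, if the arm or the gripper's body presses on something with over 40 N, if the wrist force passes 120 N, or if a joint passes its speed limit or range.

### The arm

A 6-joint arm with a two-finger parallel gripper is mounted at the origin on a cart in front of the work surface, level with it; the furniture and walls round the work are solid. World frame = base frame: x ahead of the robot, y to its left, z up, the work surface at z = 0. Lengths are in mm, angles in rad, forces in N, time in s.
With the tool pointing down it reaches from about 350 to 950 mm from the base axis. Payload 17.4 kg.
Tool frame: the origin (TCP) lies between the finger pads; the fingertips stand 19 mm ahead of it and the grasp point (between the pads) is the TCP; z points along the fingers, y is the direction in which the jaws open and shut (so a half turn about z gives the same grasp; the last joint's range is limited). The gripper opens to 93 mm and grips with 3 to 60 N. Pads are 15 mm wide; open, the fingers measure 128 mm over their backs; the gripper's body (75 mm by 188 mm) begins 65 mm behind the grasp point.
Start: joints at [-1.203, 0.116, 1.442, -0, 1.584, -0.038], TCP at [266.45, -620.191, 237.646] pointing down, gripper open.
Joint ranges: [-2.83, 2.83], [-0.83, 2.19], [0.07, 2.5], [-1.14, 4.28], [0.01, 3], [-2.97, 2.97]. Speed limits (rad/s): [1.89, 1.89, 2.22, 3.14, 3.14, 3.14].

### API

Orientations are given as a rotation vector (axis times angle).
In Python, from station import env gives the robot as it stands.
- The arm moves only by the tool drive_tool, never from a script. Its argument "plan" is a list of rows, each a list of 7 numbers: the shift along the tool's x, y, z in m, then the turn, a rotation vector about the tool's x, y, z in rad, then the closure, from 0 (fully open) to 1 (shut). In form: [[dx, dy, dz, ax, ay, az, claw], ...]. A call has 1 to 10 rows; each row is the pose to reach, as a shift and turn from the pose commanded when the call began, along the tool's axes at that moment; what a row does not reach only later rows make up. A row lasts 1/12 s, in which the tool goes at most 41.7 mm and 7.16 degrees, less where a joint would pass 70% of its speed; a pose out of reach is approached as far as the arm can. A call with a gripper value outside its range is refused whole. The fingers move at their own pace and stop on an object; "force" is the grip in N (left out, the last holds). Time passes only in rows, so rows that repeat a pose let the fingers close. It gives the time, the measured TCP pose, the force and the opening at its end, in the units of the state.
- env.state(): the state, without advancing time (a new reading comes with each control period).
- env.read_camera(name): name is "scene" or "top" or "wrist"; returns a dict with "pixels" (420x560x3 uint8, red, green, blue), "mtx" (3x3 intrinsics, pixels), "world_from_camera" (4x4, takes a point from camera to world coordinates). Camera axes: x right, y up, looking along -z (the intrinsics and any distortion apply to the point x, -y, -z); pixel columns grow to the right and rows downward; lengths in mm; the calibration is good to about 2 mm. The wrist camera is an equidistant fisheye: a pixel r from the principal point sees the ray r / f radians off the axis. A picture is of the moment at which its call begins. There is no depth.
- env.sign_off(): hands the job in, once; it reports no verdict.
Trained networks look in a picture, given as the dict that the camera call returned (one of the last four; its "shot" number tells which), for a name from the list of things; names that differ only in an ending like _2 or _b are one class to them, and where a whole thing is asked for, a point or a joint stands for the part that bears it (a point fixed in the world has none). Each returns a list of dicts, best first, with "confidence" (0 to 1); they miss things now and then, are a little off and sometimes report something else, mostly with a low value. They report only what shows in the picture. A call takes as long as a camera call.
- env.spot_in(picture, thing): "position" ([x, y, z] in mm, in world coordinates, good to about 4 mm: the middle of the surface that is visible of it).
- env.mark_of(picture, thing): "position" ([x, y, z] in mm, in world coordinates, good to about 4 mm: a listed point, or the origin of a listed thing).
The state is a dict: "clock": time; "joints": joint angles; "dq": joint speeds; "effort": joint torques, N m; "ee_pos": TCP position; "ee_rot": TCP orientation; "force": force on the tool from outside, world axes, zero at the start; "moment": the same for the moment, N m; "opening": finger opening in mm.
Only numpy, scipy, OpenCV 4.12 (cv2) and the standard library are available. Lean on these libraries where they do the work, as an engineer would, in place of code of your own. Each camera call takes 0.05 s, during which the arm holds its last target.

## Working session

There is one attempt and no reset: what is moved stays moved. The work goes in short steps, Python scripts to look and compute and a tool call to move; the robot and the scene stay as the last step left them, time stands still between calls to the robot, and variables do not carry over. Pictures are saved under pics/ and viewed, and the job is handed in when it is done.

Besides the shell and the picture viewer there is one more tool, called after "Emit:" as name(argument=value, ...) on one line, values as JSON. drive_tool: Moves the arm, as the interface text tells. Its arguments: {"type":"object","properties":{"plan":{"type":"array","items":{"type":"array","items":{"type":"number"}}},"force":{"type":"number"}},"required":["plan"]}

```bash
ls; mkdir -p pics
python3 - <<'E'
from station import env
import cv2
print(env.state())
for n in ["scene","top","wrist"]:
    p=env.read_camera(n); cv2.imwrite(f"pics/{n}0.png",p["pixels"][:,:,::-1]); print(n,p["mtx"],p["world_from_camera"])
    for t in ["tray","tray_grip","tray_lip_markers","scale","bin"]:
        r=env.mark_of(p,t); print(t,[(x["position"],x["confidence"]) for x in r[:2]])
E
```

```text
pics
{'clock': 0.0, 'joints': array([-1.20280589e+00,  1.16498109e-01,  1.44226151e+00,  1.35938461e-06,
        1.58403091e+00, -3.78216631e-02]), 'dq': array([-0.00126123, -0.00278664, -0.00024818,  0.00088485,  0.00102237,
       -0.00170618]), 'effort': array([-2.46451593e-03, -7.21261883e+01, -6.22605729e+01,  7.78301689e-02,
        2.37997470e-02, -6.15881004e-05]), 'ee_pos': array([ 266.3768951 , -620.01014722,  236.89933327]), 'ee_rot': array([-3.07598560e+00, -6.32844965e-01,  3.06995515e-04]), 'force': array([ 0.02763733, -0.37522379, -0.20177992]), 'moment': array([0.03477533, 0.01667139, 0.03024074]), 'opening': 93.09341293482545}
scene [[451.60107642   0.         277.3754229 ]
 [  0.         451.60107642 213.16515059]
 [  0.           0.           1.        ]] [[ 7.98295735e-01  3.16647856e-01 -5.12306603e-01 -9.24113065e+01]
 [-6.02197476e-01  4.32464385e-01 -6.71068369e-01 -8.35919823e+02]
 [ 9.06199981e-03  8.44220760e-01  5.35919013e-01  7.69993687e+02]
 [ 0.00000000e+00  0.00000000e+00  0.00000000e+00  1.00000000e+00]]
tray [([515.4, -283.3, 60.5], 0.65)]
tray_grip
[... 511 characters left out ...]
000000e+00]]
tray [([516.3, -276.4, 61.4], 0.74)]
tray_grip [([478.5, -232.0, 72.0], 0.7), ([519.0, -280.0, 157.5], 0.58)]
tray_lip_markers [([486.3, -376.5, 86.7], 0.59)]
scale [([557.7, -258.5, 63.5], 0.58)]
bin [([498.9, 5.4, 4.7], 0.79)]
wrist [[325.1922621    0.         279.50406209]
 [  0.         325.1922621  211.01762714]
 [  0.           0.           1.        ]] [[ 3.94936956e-01  8.86068348e-01  2.42709050e-01  3.34528833e+02]
 [-9.18708104e-01  3.80770577e-01  1.04829324e-01 -5.91159842e+02]
 [ 4.69481019e-04 -2.64379745e-01  9.64418545e-01  3.85047932e+02]
 [ 0.00000000e+00  0.00000000e+00  0.00000000e+00  1.00000000e+00]]
tray []
tray_grip []
tray_lip_markers []
scale []
bin []
```

View pics/scene0.png

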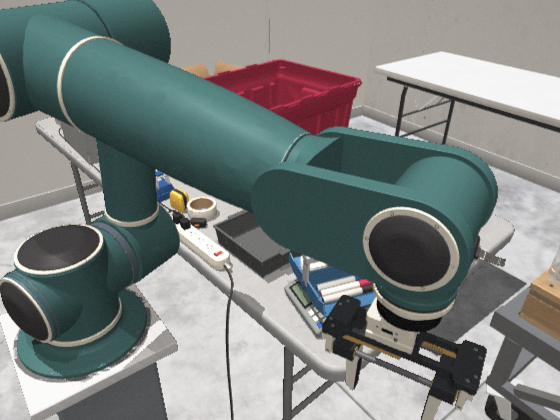

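View pics/top0.png

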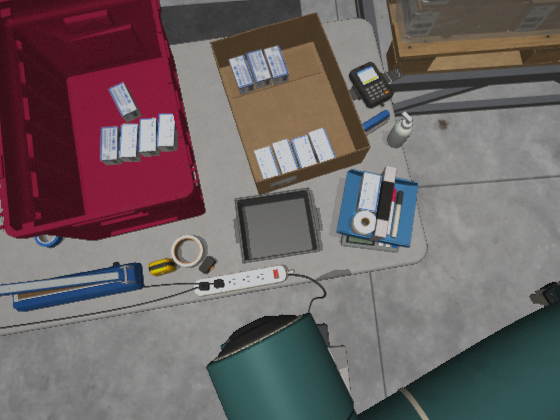

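View pics/wrist0.png

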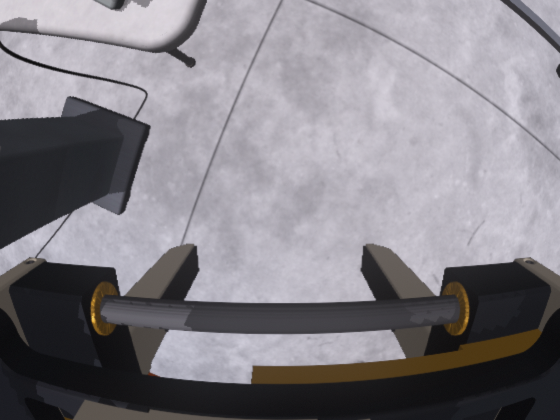

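Run:
```python
import cv2
a=cv2.imread("pics/top0.png")
c=a[155:265,225:435]; cv2.imwrite("pics/topz.png",cv2.resize(c,None,fx=3.8,fy=3.8,interpolation=cv2.INTER_CUBIC))
c=a[0:120,0:10]
```

```text
(no output)
```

View pics/topz.png

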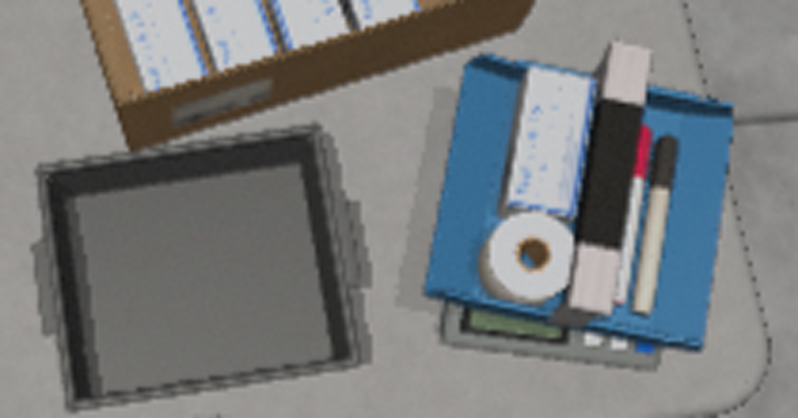

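```bash
cat > h.py <<'E'
import numpy as np
Kt=np.array([[383.0019749,0,287.3353235],[0,383.0019749,214.27693575],[0,0,1]])
Tt=np.array([[-8.18356953e-02,9.73561049e-01,-2.13264631e-01,2.91916778e+02],[-9.96630009e-01,-7.87330373e-02,2.30159648e-02,-1.55226134],[5.61647471e-03,2.14429459e-01,9.76723330e-01,1.12608811e+03],[0,0,0,1]])
def topz(u,v,z,K=Kt,T=Tt):
    r=T[:3,:3]@np.array([(u-K[0,2])/K[0,0],-(v-K[1,2])/K[1,1],-1]); return (T[:3,3]+r*(z-T[2,3])/r[2])[:2]
E
python3 - <<'E'
from h import *
Z=lambda x,y,z: topz(225+x/3.8,155+y/3.8,z)
f=Z(630,45,171);n=Z(592,310,171);print("handle",f,n,(f+n)/2,np.linalg.norm(f-n),np.degrees(np.arctan2(*(n-f)[::-1])))
P=[Z(*p,64) for p in [(40,168),(318,128),(360,362),(70,405)]]
P=np.array(P);print(P,P.mean(0),[np.linalg.norm(P[i]-P[i-1]) for i in range(4)])
for a,b in[(0,1),(3,2),(3,0),(2,1)]: print(np.degrees(np.arctan2(*(P[b]-P[a])[::-1])))
Q=[Z(425,295,83),Z(468,55,83),Z(732,102,83),Z(702,348,83)];print(np.array(Q),np.mean(Q,0))
E
```

```text
handle [ 605.76798889 -305.572553  ] [ 423.99411495 -254.49215112] [ 514.88105192 -280.03235206] 188.81458815548035 164.30406928197175
[[ 579.76486562  117.58627932]
 [ 594.13104108  -94.09632072]
 [ 414.35725851 -108.07286884]
 [ 400.26779098  105.28554305]] [497.13023905   5.1756582 ] [np.float64(179.91805889684017), np.float64(212.1695316391027), np.float64(180.3162688102485), np.float64(213.8231161928729)]
-86.11748451876478
-86.22186617366195
3.920287322661912
4.44552932210362
[[ 456.93546474 -158.14880854]
 [ 636.58388473 -210.54975554]
 [ 583.99035556 -403.60221289]
 [ 402.21376409 -353.32277475]] [ 519.93086728 -281.40588793]
```

Emit:
drive_tool(plan=[[0.363,-0.213,-0.045,0,0,0.679,0],[0.363,-0.213,-0.045,0,0,0.679,0],[0.363,-0.213,-0.045,0,0,0.679,0],[0.363,-0.213,-0.045,0,0,0.679,0],[0.363,-0.213,-0.045,0,0,0.679,0],[0.363,-0.213,-0.045,0,0,0.679,0],[0.363,-0.213,-0.045,0,0,0.679,0],[0.363,-0.213,-0.045,0,0,0.679,0],[0.363,-0.213,-0.045,0,0,0.679,0],[0.363,-0.213,-0.045,0,0,0.679,0]], force=60)

```text
clock: 1.73
ee_pos: [511.0, -287.0, 282.1]
ee_rot: [3.112, -0.428, 0.001]
force: [0.4, -1.0, -0.9]
opening: 93.2
```

Emit:
drive_tool(plan=[[0,0,0,0,0,0,0],[0,0,0,0,0,0,0],[0,0,0,0,0,0,0],[0,0,0,0,0,0,0]])

```text
clock: 2.07
ee_pos: [509.7, -289.7, 281.4]
ee_rot: [3.112, -0.429, -0.001]
force: [0.6, 0.5, -0.3]
opening: 92.7
```

Run:
```python
from station import env
import cv2,numpy as np
from scipy.spatial.transform import Rotation as R
s=env.state();print(s["clock"],s["joints"],s["ee_pos"],R.from_rotvec(s["ee_rot"]).as_matrix(),s["force"])
for n in ["wrist","scene"]:
    p=env.read_camera(n); cv2.imwrite(f"pics/{n}1.png",p["pixels"][:,:,::-1]); np.savez(f"pics/{n}1.npz",K=p["mtx"],T=p["world_from_camera"])
    for t in ["tray","tray_grip","tray_lip_markers","scale","bin"]:
        r=env.mark_of(p,t); print(n,t,[(x["position"],x["confidence"]) for x in r[:2]])
```

```text
2.0667 [-5.60208588e-01 -8.51236768e-02  1.57475622e+00 -1.94305863e-04
  1.65222470e+00  1.28474228e+00] [ 509.6916403  -289.66270839  281.43712449] [[ 9.62650112e-01 -2.70748323e-01 -3.27045825e-04]
 [-2.70748345e-01 -9.62650161e-01 -2.34694546e-05]
 [-3.08476401e-04  1.11139989e-04 -9.99999946e-01]] [ 0.62811375  0.54941032 -0.33905542]
wrist tray []
wrist tray_grip [([513.1, -281.9, 163.8], 0.78), ([490.1, -373.1, 83.0], 0.32)]
wrist tray_lip_markers [([487.8, -376.5, 83.9], 0.55)]
wrist scale [([497.2, 7.8, -4.6], 0.26)]
wrist bin [([499.8, 4.2, -0.9], 0.74)]
scene tray [([514.3, -280.1, 58.7], 0.65), ([488.8, -374.2, 80.8], 0.26)]
scene tray_grip [([521.5, -280.6, 162.2], 0.78)]
scene tray_lip_markers [([488.5, -372.8, 81.5], 0.82)]
scene scale [([515.9, -276.0, 1.7], 0.69)]
scene bin [([495.1, 6.9, 0.5], 0.91)]
```

View pics/wrist1.png

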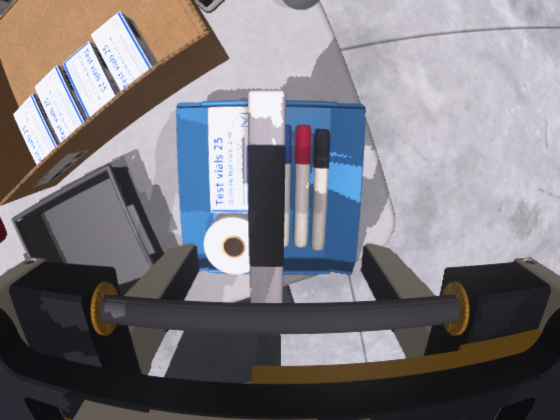

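View pics/scene1.png

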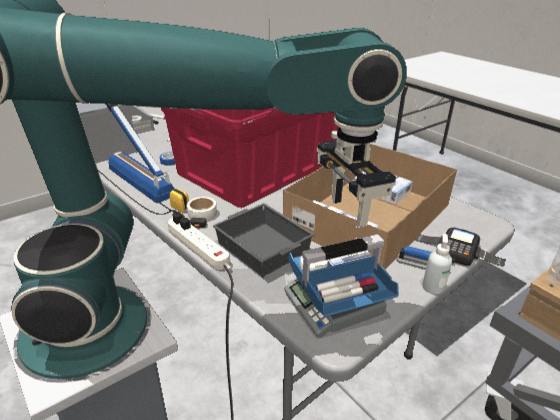

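```bash
cat >> h.py <<'E'
def ray(u,v,K,T,fish=False):
    x,y=(u-K[0,2])/K[0,0],(v-K[1,2])/K[1,1]
    if fish:
        r=np.hypot(x,y); d=np.array([x/r*np.sin(r),-y/r*np.sin(r),-np.cos(r)])
    else: d=np.array([x,-y,-1.])
    d=T[:3,:3]@d; return T[:3,3],d/np.linalg.norm(d)
def tri(rs):
    A=sum(np.eye(3)-np.outer(d,d) for o,d in rs);b=sum((np.eye(3)-np.outer(d,d))@o for o,d in rs)
    X=np.linalg.solve(A,b); return X,[np.linalg.norm((np.eye(3)-np.outer(d,d))@(X-o)) for o,d in rs]
def onz(o,d,z): return (o+d*(z-o[2])/d[2])[:2]
E
python3 - <<'E'
from h import *
w=np.load("pics/wrist1.npz")
Z=lambda x,y: ray(225+x/3.8,155+y/3.8,Kt,Tt)
W=lambda x,y: ray(x,y,w["K"],w["T"],True)
for a,b in [((630,45),(267,92)),((624,100),(267,145)),((600,246),(266,266))]: print(tri([Z(*a),W(*b)]))
f=onz(*W(267,92),171);c=onz(*W(266,266),171);print(f,c,np.degrees(np.arctan2(*(c-f)[::-1])))
m=[onz(*W(248,205),171),onz(*W(285,205),171)];print(m,np.linalg.norm(m[0]-m[1]))
E
```

```text
(array([ 608.37825891, -307.3009135 ,  164.58623328]), [np.float64(0.5892633797857264), np.float64(0.5892633797858535)])
(array([ 567.26577522, -295.80055348,  170.30730434]), [np.float64(0.48481446312627097), np.float64(0.4848144631264704)])
(array([ 467.23275277, -265.72454531,  169.23606085]), [np.float64(0.5114144029984595), np.float64(0.5114144029984458)])
[ 608.19337078 -307.02952681] [ 468.32679617 -265.62217412] 163.50866758394451
[array([ 524.88799264, -266.88791997]), array([ 516.65982862, -296.09775746])] 30.346619076290025
```

Emit:
drive_tool(plan=[[0.0046,-0.0107,0.03,0,0,0,0],[0.0046,-0.0107,0.06,0,0,0,0],[0.0046,-0.0107,0.08,0,0,0,0],[0.0046,-0.0107,0.08,0,0,0,0],[0.0046,-0.0107,0.08,0,0,0,0]])

```text
clock: 3.08
ee_pos: [517.4, -279.7, 201.5]
ee_rot: [-3.112, 0.428, 0.002]
force: [0.3, -0.4, 0.3]
opening: 92.5
```

Run:
```python
from station import env
import cv2,numpy as np
from h import *
s=env.state();print(s["clock"],s["joints"],s["ee_pos"],s["ee_rot"])
p=env.read_camera("wrist"); cv2.imwrite(f"pics/wrist2.png",p["pixels"][:,:,::-1]);np.savez(f"pics/wrist2.npz",K=p["mtx"],T=p["world_from_camera"])
```

```text
3.0833 [-5.38954136e-01 -6.01402047e-02  1.67988618e+00 -3.78631399e-06
  1.52323372e+00  1.30497584e+00] [ 517.35052838 -279.66968189  201.45834779] [-3.11180674e+00  4.27631106e-01  2.00672765e-03]
```

View pics/wrist2.png

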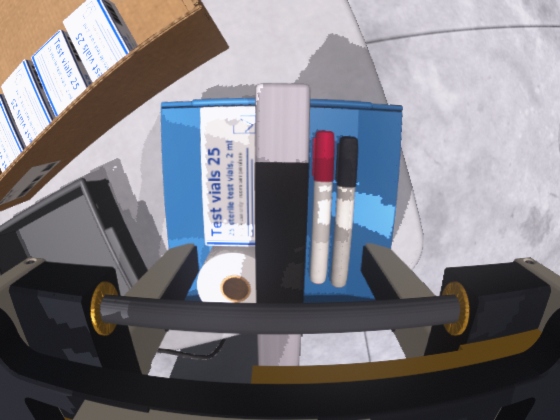

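Emit:
drive_tool(plan=[[0,0,0.02,0,0,0,0],[0,0,0.04,0,0,0,0],[0,0,0.041,0,0,0,0],[0,0,0.041,0,0,0,0.3],[0,0,0.041,0,0,0,0.5],[0,0,0.041,0,0,0,0.7],[0,0,0.041,0,0,0,1],[0,0,0.041,0,0,0,1],[0,0,0.041,0,0,0,1],[0,0,0.041,0,0,0,1]], force=60)

```text
clock: 3.97
ee_pos: [517.6, -279.8, 160.9]
ee_rot: [3.112, -0.428, 0.0]
force: [-0.3, -0.5, -0.4]
opening: 51.2
```

Emit:
drive_tool(plan=[[0,0,0,0,0,0,1],[0,0,0,0,0,0,1],[0,0,0,0,0,0,1],[0,0,0,0,0,0,1]])

```text
clock: 4.3
ee_pos: [517.6, -279.9, 160.6]
ee_rot: [3.112, -0.428, 0.0]
force: [1.4, -2.6, -0.6]
opening: 29.9
```

Emit:
drive_tool(plan=[[0,0,-0.003,0,0,0,1],[0,0,-0.009,0,0,0,1],[0,0,-0.02,0,0,0,1],[0,0,-0.035,0,0,0,1],[0,0,-0.052,0,0,0,1],[0,0,-0.07,0,0,0,1],[0,0,-0.09,0,0,0,1],[0,0,-0.11,0,0,0,1],[0,0,-0.123,0,0,0,1],[0,0,-0.13,0,0,0,1]])

```text
clock: 5.13
ee_pos: [517.8, -280.0, 293.8]
ee_rot: [3.111, -0.428, 0.005]
force: [0.7, -1.0, -5.6]
opening: 29.6
```

Emit:
drive_tool(plan=[[-0.002,-0.005,0,0,0,0,1],[-0.006,-0.015,0,0,0,-0.01,1],[-0.012,-0.03,0,0,0,-0.03,1],[-0.019,-0.05,0,0,0,-0.05,1],[-0.028,-0.073,0,0,0,-0.08,1],[-0.037,-0.097,0,0,0,-0.11,1],[-0.047,-0.122,0,0,0,-0.14,1],[-0.056,-0.147,0,0,0,-0.17,1],[-0.066,-0.172,0,0,0,-0.2,1],[-0.074,-0.193,0,0,0,-0.22,1]])

```text
clock: 5.97
ee_pos: [497.2, -71.1, 289.6]
ee_rot: [-3.14, 0.077, 0.002]
force: [0.7, -0.1, -5.8]
opening: 29.4
```

```bash
cat > look.py <<'E'
import sys
from station import env
import cv2,numpy as np
from scipy.spatial.transform import Rotation as R
s=env.state();print(s["clock"],np.round(s["joints"],3),s["ee_pos"].round(1),"\n",R.from_rotvec(s["ee_rot"]).as_matrix().round(3),s["force"].round(1),s["opening"])
for a in sys.argv[1:]:
    n,tag=a.split(":"); p=env.read_camera(n); cv2.imwrite(f"pics/{n}{tag}.png",p["pixels"][:,:,::-1]); np.savez(f"pics/{n}{tag}.npz",K=p["mtx"],T=p["world_from_camera"])
E
python3 look.py wrist:3
```

```text
5.9667 [-0.193 -0.272  1.724  0.     1.691  1.427] [497.2 -71.1 289.6] 
 [[ 0.999 -0.049 -0.001]
 [-0.049 -0.999  0.001]
 [-0.001 -0.001 -1.   ]] [ 0.7 -0.1 -5.8] 29.401913282146253
```

View pics/wrist3.png

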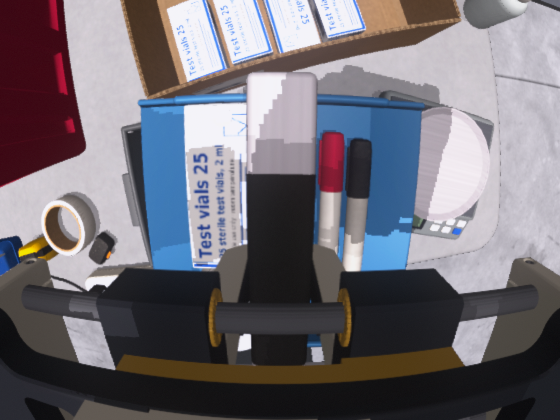

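Emit:
drive_tool(plan=[[-0.002,-0.02,0,0,0,-0.02,1],[-0.005,-0.038,0,0,0,-0.04,1],[-0.007,-0.055,0,0,0,-0.06,1],[-0.009,-0.07,0,0,0,-0.07,1],[-0.011,-0.08,0,0,0,-0.084,1],[-0.0117,-0.087,0,0,0,-0.084,1],[-0.0117,-0.0906,0,0,0,-0.084,1],[-0.0117,-0.0906,0,0,0,-0.084,1],[-0.0117,-0.0906,0,0,0,-0.084,1]])

```text
clock: 6.77
ee_pos: [491.5, 16.9, 290.5]
ee_rot: [3.141, 0.048, -0.0]
force: [-0.6, -0.3, -6.6]
opening: 30.0
```

```bash
python3 look.py top:4 scene:4 wrist:4
```

```text
6.7667 [-0.017 -0.297  1.743 -0.     1.696  1.523] [491.5  16.9 290.5] 
 [[ 1.     0.031 -0.   ]
 [ 0.031 -1.    -0.   ]
 [-0.     0.    -1.   ]] [-0.6 -0.3 -6.6] 30.045348372966714
```

View pics/top4.png

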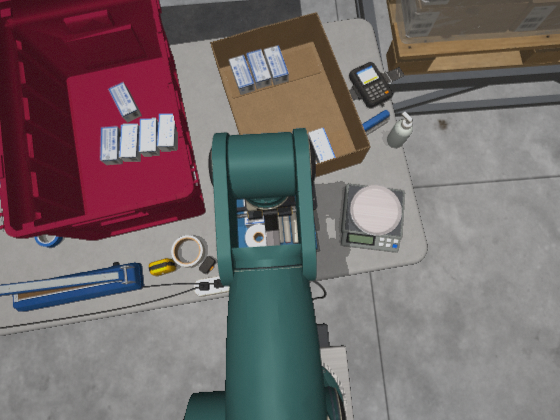

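View pics/scene4.png

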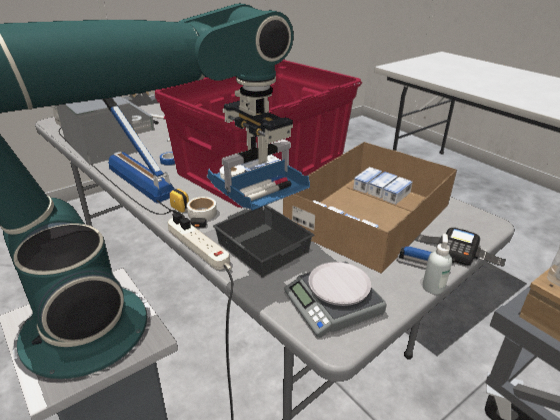

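View pics/wrist4.png

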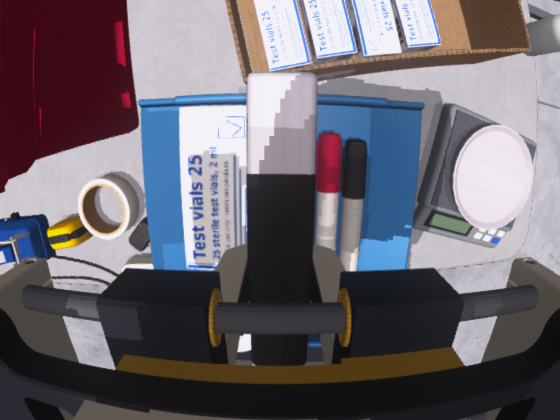

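Run:
```python
import cv2
from h import *
L=[]
for n,box,sc in [("top4",(335,175,415,260),7),("scene4",(280,245,395,335),6)]:
    a=cv2.imread(f"pics/{n}.png");x0,y0,x1,y1=box
    b=cv2.resize(a[y0:y1,x0:x1],None,fx=sc,fy=sc,interpolation=cv2.INTER_CUBIC);cv2.imwrite(f"pics/{n}z.png",b)
    c=a[y0:y1,x0:x1].astype(int); m=((c.min(2)>150)&((c[:,:,2]-c[:,:,0])>3)).astype('uint8')
    k=max(cv2.findContours(m,cv2.RETR_EXTERNAL,cv2.CHAIN_APPROX_NONE)[0],key=cv2.contourArea)
    e=cv2.fitEllipse(cv2.convexHull(k)); u,v=e[0][0]+x0,e[0][1]+y0; print(n,u,v,e[1])
    w=np.load(f"pics/{n}.npz"); r=ray(u,v,w["K"],w["T"]);L.append(r);print(onz(*r,62))
print(tri(L))
```

```text
top4 375.28472900390625 213.63542556762695 (80.54969024658203, 167.6092071533203)
[ 505.92209088 -276.5633438 ]
scene4 357.47635650634766 286.09264373779297 (88.52871704101562, 115.04222869873047)
[ 543.92682452 -313.96410419]
(array([ 529.7693597 , -295.74825863,   48.43571741]), [np.float64(25.092823026343194), np.float64(25.092823026343087)])
```

View pics/scene4z.png

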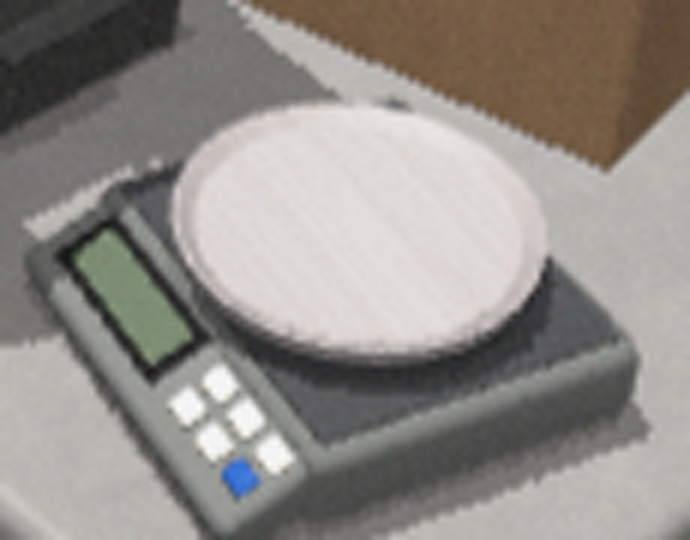

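View pics/top4z.png

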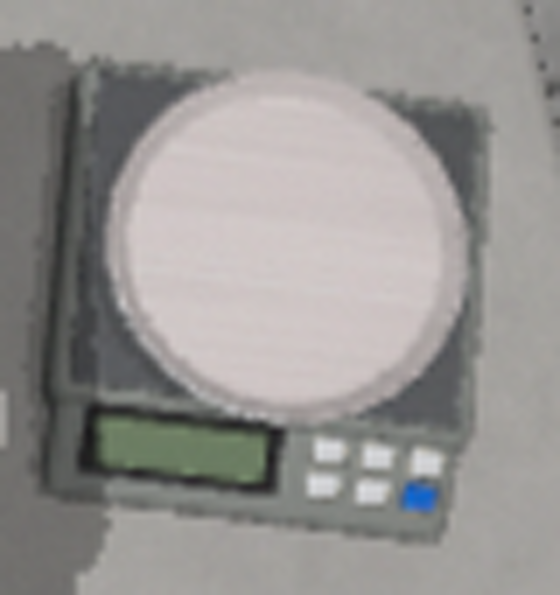

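Run:
```python
from h import *
L=[]
for n,u,v in [("top4",375.9,210.2),("scene4",340.0,283.3)]:
    w=np.load(f"pics/{n}.npz"); r=ray(u,v,w["K"],w["T"]);L.append(r);print(onz(*r,64))
print(tri(L))
```

```text
[ 515.33128516 -279.10964811]
[ 516.08774303 -284.08345479]
(array([ 517.42773486, -280.93423115,   60.50846596]), [np.float64(1.5618543346803344), np.float64(1.5618543346803873)])
```

Emit:
drive_tool(plan=[[0,0,0.005,0.02,0,0,1],[0,0,0.012,0.05,0,0,1],[0,0,0.022,0.09,0,0,1],[0,0,0.035,0.14,0,0,1],[0,0,0.048,0.19,0,0,1],[0,0,0.06,0.24,0,0,1],[0,0,0.07,0.29,0,0,1],[0,0,0.077,0.33,0,0,1],[0,0,0.08,0.36,0,0,1],[0,0,0.08,0.36,0,0,1]])

```text
clock: 7.75
ee_pos: [491.2, 16.1, 209.0]
ee_rot: [-2.779, -0.039, 0.01]
force: [-0.2, -0.1, -6.6]
opening: 29.2
```

```bash
python3 look.py wrist:5 scene:5
```

```text
7.75 [-0.22  -0.253  1.868  0.351  1.618  1.323] [491.2  16.1 209. ] 
 [[ 1.     0.026 -0.012]
 [ 0.029 -0.935  0.354]
 [-0.002 -0.354 -0.935]] [-0.2 -0.1 -6.6] 29.159589550324743
```

View pics/wrist5.png

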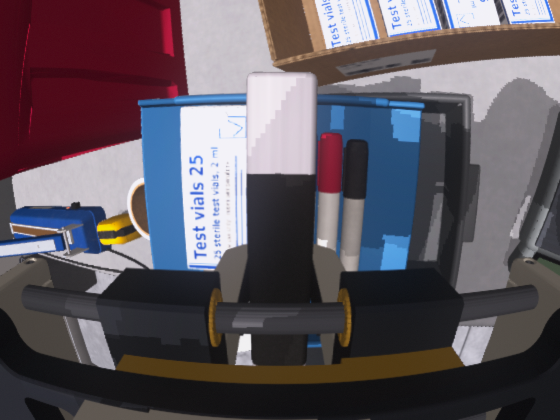

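View pics/scene5.png

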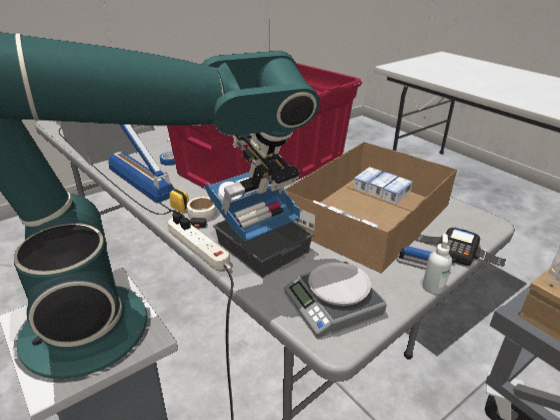

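Emit:
drive_tool(plan=[[0,0,0,0.03,0,0,1],[0,0,0,0.08,0,0,1],[0,0,0,0.14,0,0,1],[0,0,0,0.2,0,0,1],[0,0,0,0.26,0,0,1],[0,0,0,0.32,0,0,1],[0,0,0,0.38,0,0,1],[0,0,0,0.44,0,0,1],[0,0,0,0.49,0,0,1],[0,0,0,0.51,0,0,1]])

```text
clock: 8.68
ee_pos: [491.6, 16.7, 210.3]
ee_rot: [-2.27, -0.034, 0.017]
force: [0.1, 0.0, -6.1]
opening: 29.2
```

Emit:
drive_tool(plan=[[0,0,0,0,0,0,1],[0,0,0,0,0,0,1],[0,0,0,0,0,0,1],[0,0,0,0,0,0,1]])

```text
clock: 9.02
ee_pos: [491.6, 17.3, 211.1]
ee_rot: [-2.273, -0.036, 0.015]
force: [0.2, 0.3, -6.2]
opening: 29.8
```

```bash
python3 look.py wrist:6 scene:6 top:6
```

```text
9.0167 [-0.427 -0.125  1.889  0.775  1.779  1.117] [491.6  17.3 211.1] 
 [[ 1.     0.021 -0.023]
 [ 0.031 -0.646  0.763]
 [ 0.001 -0.763 -0.646]] [ 0.2  0.3 -6.2] 29.78906592305413
```

View pics/wrist6.png

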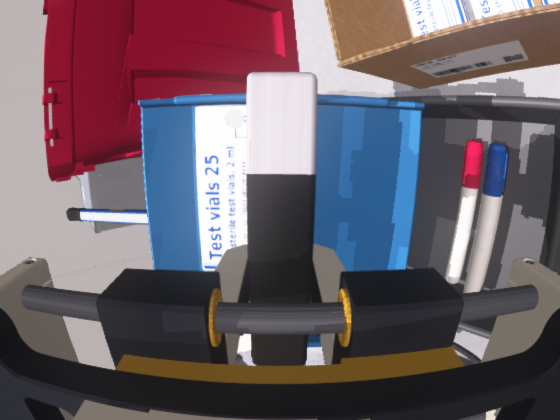

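View pics/scene6.png

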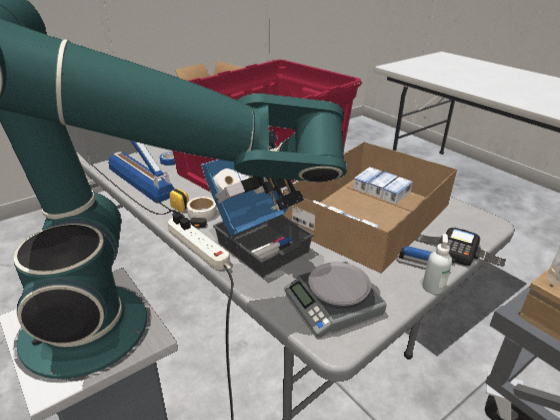

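View pics/top6.png

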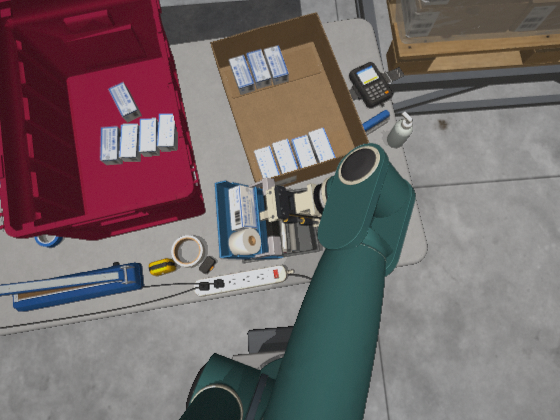

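Emit:
drive_tool(plan=[[0,-0.008,-0.007,-0.02,0,0,1],[0,-0.02,-0.017,-0.06,0,0,1],[0,-0.032,-0.027,-0.12,0,0,1],[0,-0.042,-0.036,-0.19,0,0,1],[0,-0.05,-0.042,-0.27,0,0,1],[0,-0.056,-0.047,-0.35,0,0,1],[0,-0.06,-0.05,-0.43,0,0,1],[0,-0.061,-0.052,-0.51,0,0,1],[0,-0.061,-0.052,-0.59,0,0,1],[0,-0.061,-0.052,-0.66,0,0,1]])

```text
clock: 10.0
ee_pos: [491.5, 16.9, 292.8]
ee_rot: [-2.936, -0.045, 0.0]
force: [0.6, -0.7, -5.7]
opening: 29.3
```

```bash
python3 look.py wrist:7 scene:7
```

```text
10.0 [-0.135 -0.291  1.744  0.205  1.717  1.433] [491.5  16.9 292.8] 
 [[ 1.     0.03  -0.003]
 [ 0.03  -0.978  0.204]
 [ 0.003 -0.204 -0.979]] [ 0.6 -0.7 -5.7] 29.33804390143053
```

View pics/wrist7.png

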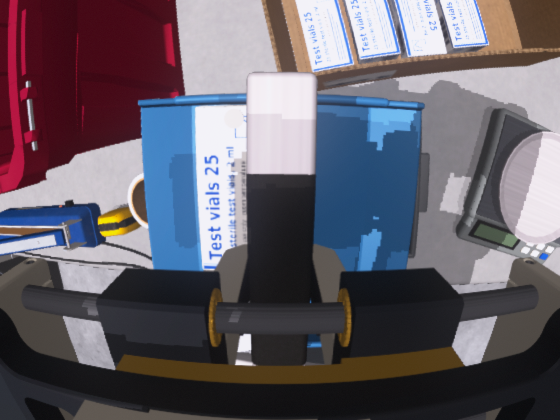

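View pics/scene7.png

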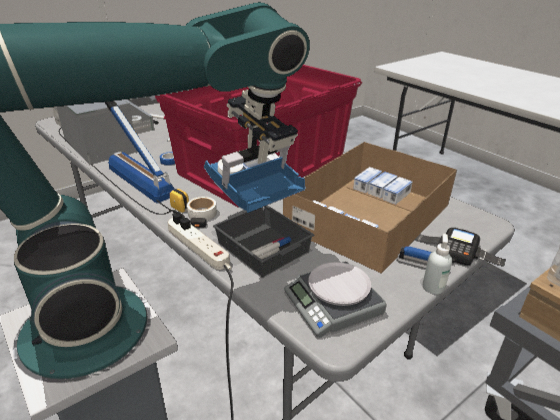

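Emit:
drive_tool(plan=[[0,0,0,-0.06,0,0,1],[0,0,0,-0.11,0,0,1],[0,0,0,-0.15,0,0,1],[0,0,0,-0.18,0,0,1],[0,0,0,-0.2,0,0,1],[0,0,0,-0.2,0,0,1],[0,0,0,-0.2,0,0,1]])

```text
clock: 10.68
ee_pos: [491.4, 16.8, 290.8]
ee_rot: [-3.129, -0.048, 0.001]
force: [0.0, -0.4, -6.6]
opening: 29.4
```

```bash
python3 look.py scene:8
```

```text
10.6833 [-0.025 -0.297  1.742  0.012  1.697  1.517] [491.4  16.8 290.8] 
 [[ 1.     0.031 -0.001]
 [ 0.031 -0.999  0.012]
 [-0.    -0.012 -1.   ]] [ 0.  -0.4 -6.6] 29.41763526384685
```

Emit:
drive_tool(plan=[[0,0.006,0,-0.006,0,0.005,1],[0.001,0.017,0,-0.012,0,0.02,1],[0.002,0.034,0,-0.012,0,0.04,1],[0.003,0.055,0,-0.012,0,0.07,1],[0.004,0.08,0,-0.012,0,0.1,1],[0.006,0.105,0,-0.012,0,0.14,1],[0.007,0.13,0,-0.012,0,0.17,1],[0.008,0.155,0,-0.012,0,0.21,1],[0.01,0.18,0,-0.012,0,0.24,1],[0.011,0.205,0,-0.012,0,0.28,1]])

```text
clock: 11.57
ee_pos: [508.5, -190.3, 288.7]
ee_rot: [3.115, -0.395, -0.002]
force: [-0.3, 1.0, -5.3]
opening: 29.3
```

```bash
python3 look.py
```

```text
11.5667 [-0.404 -0.181  1.65  -0.002  1.674  1.419] [ 508.5 -190.3  288.7] 
 [[ 0.968 -0.25  -0.002]
 [-0.25  -0.968 -0.002]
 [-0.001  0.002 -1.   ]] [-0.3  1.  -5.3] 29.325703259150586
```

Emit:
drive_tool(plan=[[0.008,0.022,0,0,0,0.02,1],[0.015,0.042,0,0,0,0.02,1],[0.021,0.059,0,0,0,0.02,1],[0.026,0.072,0,0,0,0.02,1],[0.029,0.08,0,0,0,0.02,1],[0.031,0.085,0,0,0,0.02,1],[0.031,0.085,0,0,0,0.02,1],[0.031,0.085,0,0,0,0.02,1],[0.031,0.085,0,0,0,0.02,1]])

```text
clock: 12.32
ee_pos: [517.9, -277.3, 289.0]
ee_rot: [3.111, -0.42, -0.002]
force: [0.4, 0.1, -6.3]
opening: 29.5
```

```bash
python3 look.py top:9 scene:9 wrist:9
```

```text
12.3167 [-0.534 -0.083  1.561 -0.002  1.664  1.305] [ 517.9 -277.3  289. ] 
 [[ 0.964 -0.265 -0.001]
 [-0.265 -0.964 -0.002]
 [-0.001  0.002 -1.   ]] [ 0.4  0.1 -6.3] 29.500853300879232
```

View pics/top9.png

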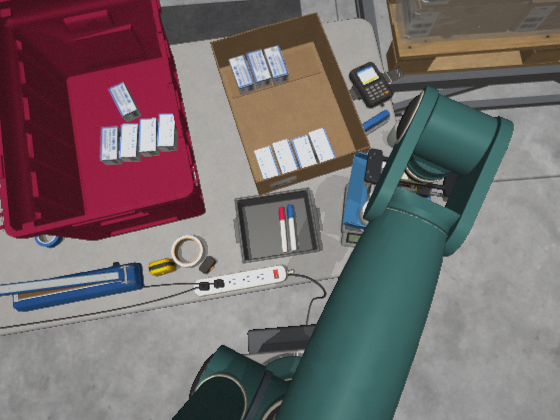

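View pics/scene9.png

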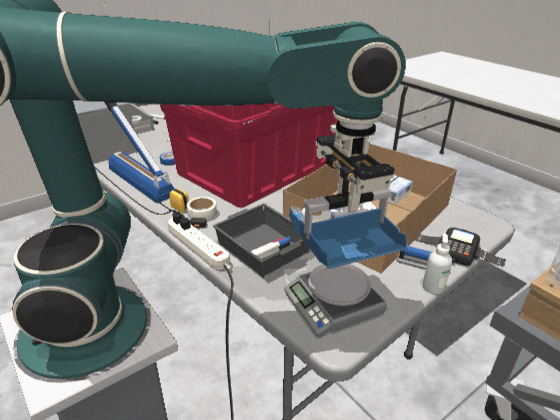

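View pics/wrist9.png

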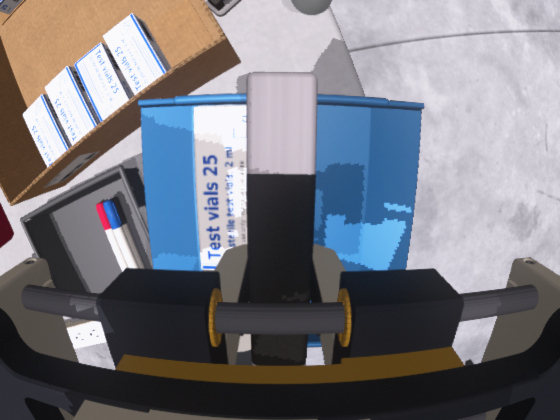

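Run:
```python
import cv2,numpy as np
a=cv2.imread("pics/top9.png")[185:265,230:325];b=cv2.imread("pics/scene9.png")[190:280,210:330]
cv2.imwrite("pics/z9.png",np.hstack([cv2.resize(a,(395,400),interpolation=2),cv2.resize(b,(400,400),interpolation=2)]))
```

```text
(no output)
```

View pics/z9.png

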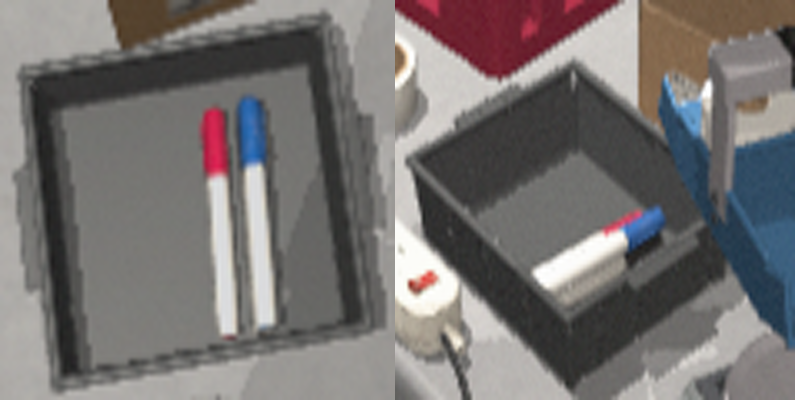

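```bash
python3 - <<'E'
from station import env
for n in ["top","scene","wrist"]:
    p=env.read_camera(n)
    for t in ["marker_black","marker_red","marker_blue","labels","carton"]:
        for f in (env.spot_in,env.mark_of): print(n,t,f.__name__,[(x["position"],x["confidence"]) for x in f(p,t)[:2]])
E
python3 - <<'E'
import cv2
a=cv2.imread("pics/wrist6.png")[80:360,300:560];cv2.imwrite("pics/w6z.png",cv2.resize(a,None,fx=2.1,fy=2.1,interpolation=2))
a=cv2.imread("pics/scene9.png")[170:360,200:460];cv2.imwrite("pics/s9z.png",cv2.resize(a,None,fx=3,fy=3,interpolation=2))
E
```

```text
top marker_black call []
top marker_black call []
top marker_red call [([491.4, -11.7, 22.3], 0.76), ([531.5, -194.6, 207.7], 0.2)]
top marker_red call [([489.2, -9.3, 4.6], 0.82)]
top marker_blue call [([492.2, -38.4, 35.3], 0.71), ([407.0, 332.9, 61.2], 0.33)]
top marker_blue call [([491.5, -38.2, 37.2], 0.74)]
top labels call [([472.6, -203.6, 228.7], 0.68)]
top labels call [([474.4, -230.1, 198.9], 0.66)]
top carton call [([531.1, -230.8, 239.5], 0.52)]
top carton call [([557.2, -261.1, 199.7], 0.47)]
scene marker_black call []
scene marker_black call [([489.3, -26.3, 7.1], 0.46)]
scene marker_red call []
scene marker_red call [([495.2, -8.4, 2.3], 0.63)]
scene marker_blue call [([500.6, -38.8, 38.1], 0.66)]
scene marker_blue call [([497.4, -33.3, 41.1], 0.69)]
scene labels call [([470.9, -248.1, 248.8], 0.72)]
scene labels call [([472.3, -233.1, 198.6], 0.72)]
scene carton call [([546.7, -265.4, 240.0], 0.9)]
scene carton call [([557.5, -262.4, 195.6], 0.91)]
wrist marker_black call [([504.8, -41.5, 14.5], 0.81)]
wrist marker_black call [([493.7, -25.8, 13.8], 0.97)]
wrist marker_red call [([508.0, -12.6, 19.0], 0.95)]
wrist marker_red call [([493.7, -10.2, 2.5], 0.72)]
wrist marker_blue call []
wrist marker_blue call [([496.4, -36.0, 35.2], 0.72)]
wrist labels call [([449.0, -233.5, 251.1], 0.64)]
wrist labels call [([554.7, -265.7, 200.0], 0.39)]
wrist carton call [([565.1, -260.1, 243.2], 0.68), ([511.6, -40.1, 31.2], 0.53)]
wrist carton call [([553.3, -261.7, 199.2], 0.86), ([520.8, -277.8, 186.5], 0.73)]
```

View pics/w6z.png

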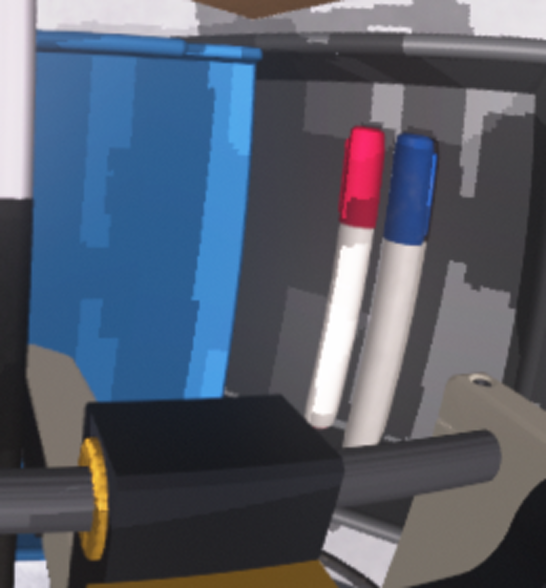

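View pics/s9z.png

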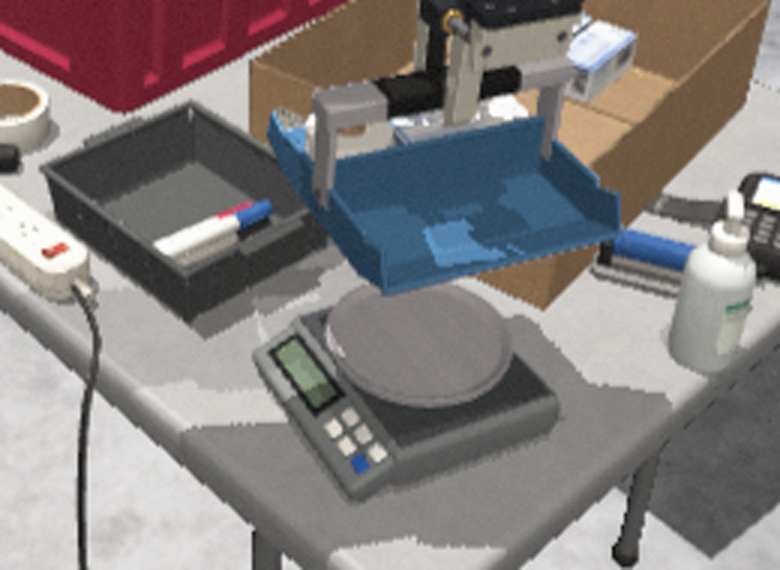

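Emit:
drive_tool(plan=[[0,0.001,0.005,0,0,0.005,1],[0,0.002,0.015,0,0,0.005,1],[0,0.0027,0.03,0,0,0.005,1],[0,0.0027,0.047,0,0,0.005,1],[0,0.0027,0.065,0,0,0.005,1],[0,0.0027,0.082,0,0,0.005,1],[0,0.0027,0.095,0,0,0.005,1],[0,0.0027,0.104,0,0,0.005,1],[0,0.0027,0.11,0,0,0.005,1],[0,0.0027,0.11,0,0,0.005,1]])

```text
clock: 14.95
ee_pos: [516.7, -280.6, 177.5]
ee_rot: [3.111, -0.429, -0.004]
force: [-0.0, 0.7, -4.9]
opening: 29.7
```

Emit:
drive_tool(plan=[[0,0,0,0,0,0,1],[0,0,0,0,0,0,1]])

```text
clock: 15.12
ee_pos: [517.3, -280.9, 179.9]
ee_rot: [3.11, -0.429, -0.0]
force: [0.3, -0.4, -6.5]
opening: 29.2
```

```bash
python3 look.py scene:10
python3 - <<'E'
import cv2
a=cv2.imread("pics/scene10.png")[220:350,270:420];cv2.imwrite("pics/s10z.png",cv2.resize(a,None,fx=4.5,fy=4.5,interpolation=2))
E
```

```text
15.1167 [-0.54  -0.051  1.706 -0.002  1.485  1.306] [ 517.3 -280.9  179.9] 
 [[ 0.963 -0.271 -0.001]
 [-0.271 -0.963 -0.003]
 [ 0.     0.003 -1.   ]] [ 0.3 -0.4 -6.5] 29.16838785969846
```

View pics/s10z.png

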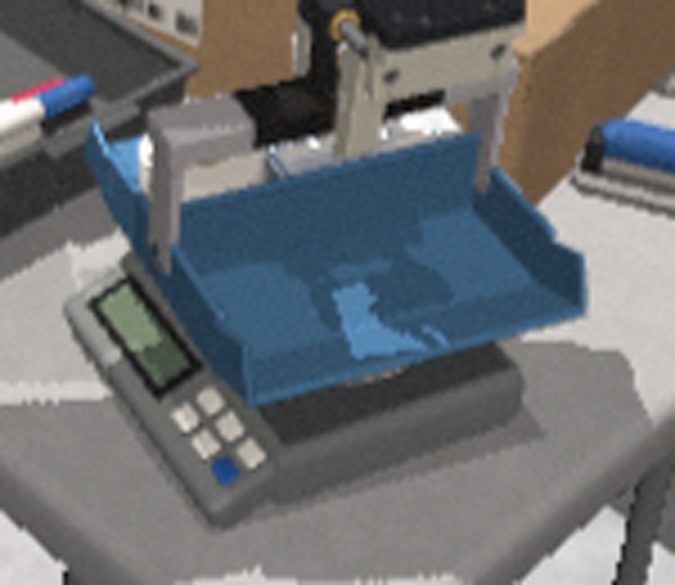

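Emit:
drive_tool(plan=[[0,-0.001,0.005,-0.002,0,0,1],[0,-0.001,0.009,-0.002,0,0,1],[0,-0.001,0.012,-0.002,0,0,1],[0,-0.001,0.015,-0.002,0,0,1],[0,-0.001,0.017,-0.002,0,0,1],[0,-0.001,0.018,-0.002,0,0,1],[0,-0.001,0.018,-0.002,0,0,1],[0,-0.001,0.018,-0.002,0,0,1]])

```text
clock: 15.83
ee_pos: [517.3, -279.8, 160.9]
ee_rot: [3.108, -0.429, -0.002]
force: [-0.3, -0.4, -6.1]
opening: 29.6
```

```bash
python3 look.py
```

```text
15.8333 [-0.537 -0.042  1.728 -0.004  1.455  1.308] [ 517.3 -279.8  160.9] 
 [[ 0.963 -0.271 -0.002]
 [-0.271 -0.963 -0.004]
 [-0.001  0.004 -1.   ]] [-0.3 -0.4 -6.1] 29.574549075279766
```

Emit:
drive_tool(plan=[[0,0,0.0005,0.004,0,0,1],[0,0,0.001,0.004,0,0,1],[0,0,0.001,0.004,0,0,1],[0,0,0.001,0.004,0,0,1]])

```text
clock: 16.17
ee_pos: [517.3, -280.1, 160.6]
ee_rot: [3.111, -0.43, -0.0]
force: [-3.6, -3.1, 4.9]
opening: 29.5
```

Emit:
drive_tool(plan=[[0,0,0.0005,0,0,0,1],[0,0,0.001,0,0,0,1],[0,0,0.001,0,0,0,1],[0,0,0.001,0,0,0,1]])

```text
clock: 16.5
ee_pos: [517.4, -280.1, 160.5]
ee_rot: [3.111, -0.429, 0.0]
force: [-8.2, -0.8, 12.9]
opening: 29.6
```

Emit:
drive_tool(plan=[[0,0,-0.001,0,0,0,1],[0,0,-0.0013,0,0,0,1],[0,0,-0.0013,0,0,0,0.65],[0,0,-0.0013,0,0,0,0.6],[0,0,-0.0013,0,0,0,0.5],[0,0,-0.0013,0,0,0,0.3],[0,0,-0.0013,0,0,0,0.1],[0,0,-0.0013,0,0,0,0],[0,0,-0.0013,0,0,0,0],[0,0,-0.0013,0,0,0,0]])

```text
clock: 17.33
ee_pos: [517.3, -279.8, 160.2]
ee_rot: [3.112, -0.429, -0.002]
force: [0.6, -0.3, 0.0]
opening: 72.2
```

Emit:
drive_tool(plan=[[0,0,0,0,0,0,0],[0,0,0,0,0,0,0],[0,0,-0.005,0,0,0,0],[0,0,-0.015,0,0,0,0],[0,0,-0.035,0,0,0,0],[0,0,-0.065,0,0,0,0],[0,0,-0.1,0,0,0,0],[0,0,-0.13,0,0,0,0],[0,0,-0.14,0,0,0,0],[0,0,-0.14,0,0,0,0]])

```text
clock: 18.17
ee_pos: [517.9, -280.1, 304.3]
ee_rot: [3.11, -0.429, 0.006]
force: [-0.5, -0.1, 0.2]
opening: 93.0
```

```bash
python3 look.py scene:11 wrist:11
python3 - <<'E'
import cv2
a=cv2.imread("pics/scene11.png")[220:350,270:420];cv2.imwrite("pics/s11z.png",cv2.resize(a,None,fx=4.5,fy=4.5,interpolation=2))
E
```

```text
18.1667 [-5.390e-01 -8.400e-02  1.537e+00 -1.000e-03  1.684e+00  1.306e+00] [ 517.9 -280.1  304.3] 
 [[ 0.963 -0.271  0.003]
 [-0.271 -0.963 -0.003]
 [ 0.004  0.002 -1.   ]] [-0.5 -0.1  0.2] 92.96149086470784
```

View pics/s11z.png

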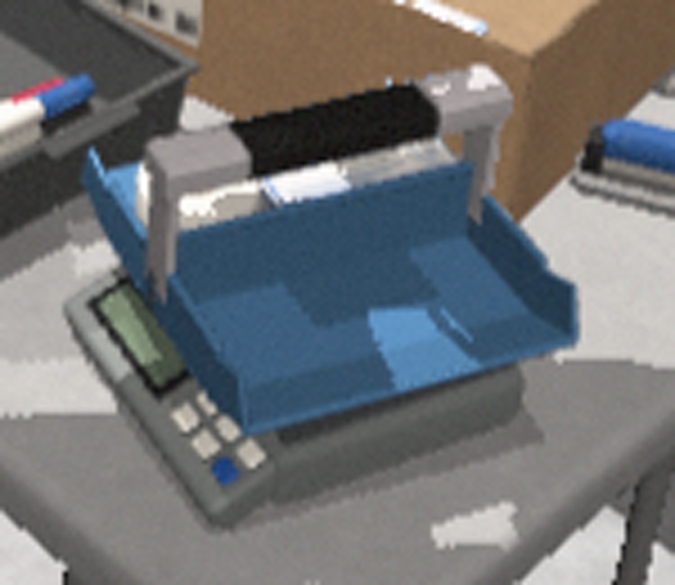

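View pics/wrist11.png

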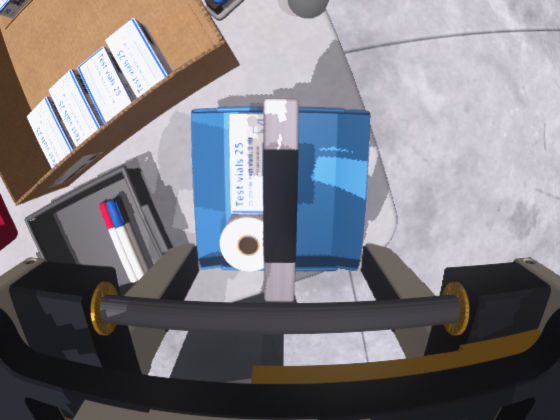

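Emit:
drive_tool(plan=[[-0.015,0.04,0,0,0,0,0],[-0.03,0.08,0,0,0,0,0],[-0.045,0.12,0,0,0,0,0],[-0.06,0.16,0,0,0,0,0],[-0.075,0.2,0,0,0,0,0],[-0.09,0.24,0,0,0,0,0],[-0.105,0.28,0,0,0,0,0],[-0.12,0.315,0,0,0,0,0],[-0.125,0.33,0,0,0,0,0],[-0.125,0.33,0,0,0,0,0]])

```text
clock: 19.1
ee_pos: [304.7, -566.1, 297.4]
ee_rot: [-3.109, 0.435, 0.006]
force: [0.2, 0.2, 0.7]
opening: 92.5
```

```bash
python3 look.py top:12 scene:12
python3 - <<'E'
import cv2,numpy as np
from station import env
t=[cv2.imread(f"pics/{n}.png")[155:265,330:435] for n in("top0","top12")]
cv2.imwrite("pics/cmp_top.png",np.hstack([cv2.resize(x,None,fx=3.8,fy=3.8,interpolation=2) for x in t]))
t=[cv2.imread(f"pics/{n}.png")[225:340,275:415] for n in("scene1","scene11")]
cv2.imwrite("pics/cmp_sc.png",np.hstack([cv2.resize(x,None,fx=2.8,fy=2.8,interpolation=2) for x in t]))
p=env.read_camera("top")
for n in ["tray","tray_grip","tray_lip_markers","marker_black","marker_red","marker_blue","clear_tape","tape_measure","carton","labels"]: print(n,[(x["position"],x["confidence"]) for x in env.mark_of(p,n)[:2]])
E
```

```text
19.1 [-1.116  0.04   1.427 -0.002  1.68   0.733] [ 304.7 -566.1  297.4] 
 [[ 0.962 -0.274 -0.003]
 [-0.274 -0.962  0.003]
 [-0.004 -0.002 -1.   ]] [0.2 0.2 0.7] 92.54035987041557
tray [([517.5, -275.4, 63.7], 0.61)]
tray_grip [([518.4, -283.8, 159.6], 0.72)]
tray_lip_markers [([487.0, -377.3, 85.1], 0.97)]
marker_black []
marker_red [([491.8, -7.4, 7.2], 0.71)]
marker_blue [([491.2, -37.8, 37.7], 0.74)]
clear_tape [([450.1, 268.5, 3.3], 0.65)]
tape_measure [([408.6, 341.3, 2.0], 0.84), ([494.1, -37.1, 42.1], 0.72)]
carton [([554.3, -267.3, 68.1], 0.62)]
labels [([474.5, -232.5, 68.8], 0.81)]
```

View pics/cmp_top.png

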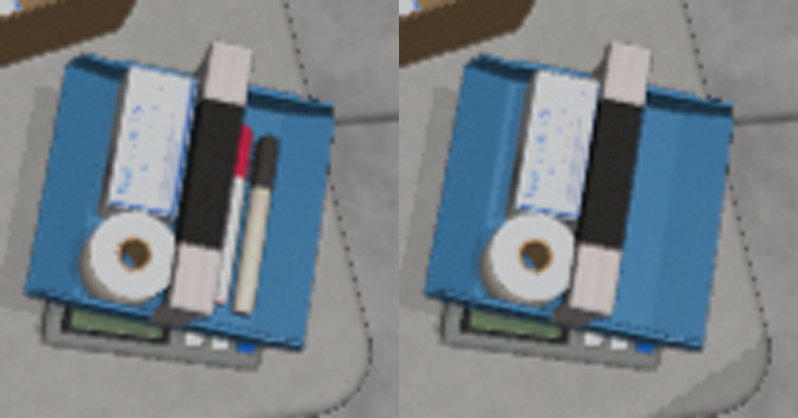

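View pics/cmp_sc.png

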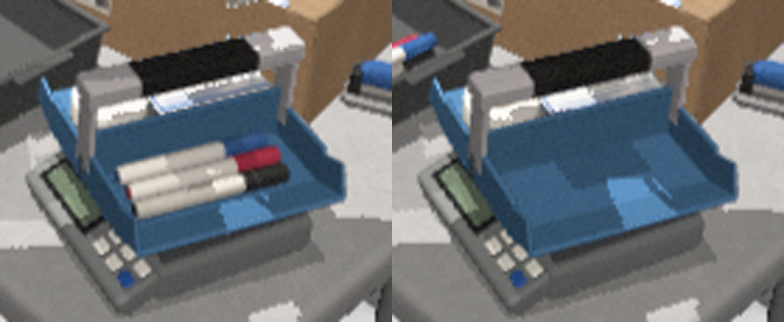

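Run:
```python
import cv2,numpy as np
from h import *
a=cv2.imread("pics/wrist9.png")[160:330,10:170];b=cv2.imread("pics/wrist11.png")[160:330,10:170]
cv2.imwrite("pics/zb.png",np.hstack([cv2.resize(x,None,fx=2.5,fy=2.5,interpolation=2) for x in(a,b)]))
L=[]
for n,u,v in [("top4",290.1,204.6),("scene4",290.1,237.7)]:
    w=np.load(f"pics/{n}.npz"); L.append(ray(u,v,w["K"],w["T"]))
print(tri(L))
```

```text
(array([559.95944176, -38.55704992,  35.06868015]), [np.float64(1.6869985590388876), np.float64(1.6869985590390097)])
```

View pics/zb.png

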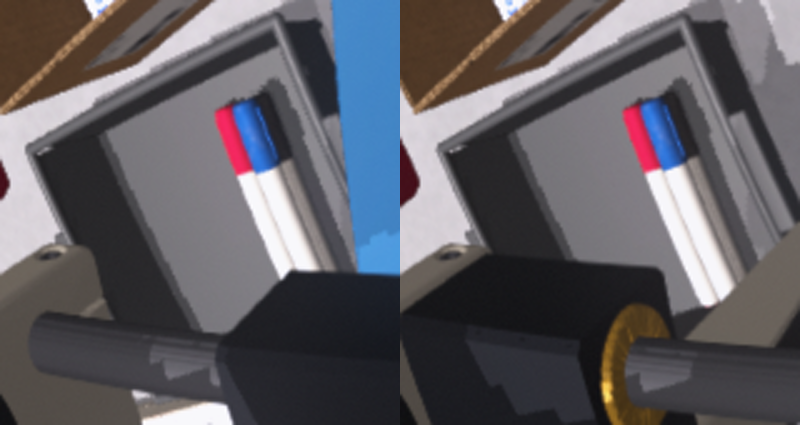

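```bash
python3 -c "
from station import env
print(env.sign_off(),env.state()['clock'])"
```

```text
the job is handed in; nothing more can be done
the job is handed in; nothing more can be done
```

The three markers are in the waste bin and the tray is back on the scale's pan. The carton and label roll are still in their half. I handed the job in at about 19 s, with the arm clear and the gripper open.

I lifted the tray by its handle, carried it level over the bin, and tilted it about 50° with the markers' lip down. Then I levelled it and set it back on the pan.

Last checks:
- **Tray:** The pads came to the same height as at pick-up (160.5 mm against 160.6 mm). Before and after pictures from the top and scene cameras show the tray at the same position and level. The markers' half is empty.
- **Markers:** Red and blue are plainly visible in the bin. The black one lies mostly under the blue one. The top camera's network did not find it. The wrist camera's network did, with confidence 0.97, and the enlarged wrist pictures show it beside the blue one.
- **Other things:** I compared pictures only around the tray. The tape roll and tape measure look undisturbed, but I did not measure them against the start. The force readings at the end of each move stayed within about 13 N.

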